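# Raise the camera mast at the gaming desk and hold it up

## Robot

A 6-joint arm with a two-finger parallel gripper is mounted at the origin on the work surface. World frame = base frame: x ahead of the robot, y to its left, z up, the work surface at z = 0. Lengths are in m, angles in rad, forces in N, time in s.
With the tool pointing down it reaches from about 0.375 to 0.975 m from the base axis. Payload 3.8 kg.
Tool frame: the origin (TCP) lies on the centre line of the jaws, within the pads' length; the fingertips stand 22 mm ahead of it and the grasp point (between the pads) lies 3 mm ahead of it; z points along the fingers, x is the direction in which the jaws open and shut, and the axes are right-handed (so a half turn about z gives the same grasp; the last joint's range is limited). The gripper opens to 85 mm and grips with 20 to 120 N. Pads are 22 mm wide; open, the fingers measure 114 mm over their backs; the gripper's body (76 mm by 85 mm) begins 54 mm behind the grasp point. The pads swing forward as they close: fully open they stand 13 mm farther back than shut.
Start: joints at [1.126, 0.264, 1.604, -0, 1.274, -0.037], TCP at [0.268, 0.62, 0.224] pointing down, gripper open.
Joint ranges: [-2.63, 2.63], [-0.94, 2.18], [0.31, 2.57], [-1.31, 4.45], [0, 2.66], [-2.55, 2.55]. Speed limits (rad/s): [2.57, 2.57, 3.14, 3.14, 3.14, 3.14].

## Interface

Orientations are given as a unit quaternion [w, x, y, z].
In Python, from plant import env gives the robot as it stands. The module is installed in compiled form; this text tells all that it offers.
- The arm moves only by the tool carry_out, never from a script. Its arguments are lists of equal length, an entry for each row: "travel": the shift along the world's x, y, z in m, a list of three; "roll": the turn about the world's z in degrees. In form: {"travel": [[x, y, z], ...], "roll": [roll, ...]}. A call has 1 to 5 rows; each row is the pose to reach, as a shift and turn from the pose commanded when the call began; what a row does not reach only later rows make up. A row lasts 1/12 s, in which the tool goes at most 41.7 mm and 7.16 degrees, less where a joint would pass 70% of its speed; a pose out of reach is approached as far as the arm can. A call with a gripper value outside its range is refused whole. "claw" is the gripper command: -1 is fully open, 1 is shut, values between are in proportion, set as the call begins (left out, the last holds). The fingers move at their own pace and stop on an object; the grip force is fixed at half the most. Time passes only in rows, so rows that repeat a pose let the fingers close. It gives the time, the measured TCP pose, the force and the opening at its end, in the units of the state.
- env.state(): the state, without advancing time (a new reading comes with each control period).
- env.grab_frame(name): name is "scene" or "top"; returns a dict with "img" (400x640x3 uint8, red, green, blue), "camera_matrix" (3x3 intrinsics, pixels), "eye" and "orientation" of the camera in the world. Camera axes: x right, y up, looking along -z (the intrinsics and any distortion apply to the point x, -y, -z); pixel columns grow to the right and rows downward; lengths in m; the calibration is good to about 2 mm. A picture is of the moment at which its call begins. There is no depth.
- env.finish_job(): hands the job in, once; it reports no verdict.
Trained networks look in the newest picture that a camera, given by its name, has taken for a name from the list of things; names that differ only in an ending like _2 or _b are one class to them, and where a whole thing is asked for, a point or a joint stands for the part that bears it (a point fixed in the world has none). Each returns a list of dicts, best first, with "conf" (0 to 1); they miss things now and then, are a little off and sometimes report something else, mostly with a low value. They report only what shows in the picture. A call takes as long as a camera call.
- env.trace(camera, query): "region" (400x640 bool, what is visible of it) and "position" ([row, column] as shares, 0 to 1, of the picture: columns of its width, rows of its height, amid what is visible of it).
- env.landmark_of(camera, query): "position" ([row, column] as shares, 0 to 1, of the picture: columns of its width, rows of its height: a listed point, or the origin of a listed thing).
The state is a dict: "time": time; "joint_pos": joint angles; "joint_velocities": joint speeds; "tau": joint torques, N m; "tcp_pos": TCP position; "tcp_rot": TCP orientation; "force": force on the tool from outside, world axes, zero at the start; "wrist_torque": the same for the moment, N m; "grip_width": finger opening in m.
Only numpy, scipy, OpenCV 4.12 (cv2) and the standard library are available. Lean on these libraries where they do the work, as an engineer would, in place of code of your own. Each camera call takes 0.05 s, during which the arm holds its last target. There are 200 camera calls.

## Task

Get the telescopic camera mast on the desk ready for the webcam: slide the transport lock on its foot all the way to its end stop away from the mast, then squeeze the button in the mast's grip head and, keeping it squeezed, pull the head straight up past the first stop to the second stop at the end of its travel. The mast drops back if let go, so finish while still gripping the head and holding it fully extended; do not let go, and leave the webcam, mouse, drink can and headset where they are.

Things in the scene. Friction and masses are not known exactly. Their poses are not given: they have to be found in the camera images.
- dock: Foot of the mast, a grey steel box fixed to the desk: 100 mm in its x, 265 mm in y (y = -145 to +120 mm), 35 mm tall. Origin on the desk, z up. At x = 0, y = -100 mm stands the mast: a fixed aluminium tube, 34 mm in diameter, with a 42 mm black collar (top 136 mm above the desk), and in it a steel inner tube, 22 mm in diameter, that carries the grip head. The transport lock slides on top at x = 0.
- lock (a joint): Transport lock, metres slid along the foot's own +y, away from the mast: 0 is locked (nearest the mast), 0.045 is its end stop. It starts 0 to 12 mm from the locked end, rubs with about 2 N and stays where it is left. Short of about 0.040 its tongue still blocks the mast.
- lock_top (a point): Centre of the top of the lock's grip, a ribbed black ridge 20 mm in the foot's x, 22 mm in y, top 69 mm above the desk; under it a plate 30 x 34 mm, its top 45 mm above the desk. It moves with the lock; with the lock at 0 it is at x = 0, y = +20 mm of the foot. Axes as the foot's.
- grip_head: Grip head on top of the inner tube: a black block 36 x 36 mm and 44 mm tall, with a small brass camera stud on top that stands 11 mm above the block. Origin at the centre of the block's underside, 145 mm above the desk when the mast is collapsed; axes as the foot's.
- grip_mid (a point): Centre of the grip head's block, 22 mm above its underside (167 mm above the desk when collapsed); axes as the foot's.
- button_face (a point): Centre of the outer face of the release button, an aluminium plate 24 mm wide, 28 mm tall, in the middle of the head's +x side. Out, its face is 27 mm from the head's centre (9 mm proud); fully in, 20 mm. The far (-x) side is a plain face 18 mm from the centre: fingers closing along the foot's x on these two faces squeeze the button (45 mm across when out, 38 mm fully pressed).
- button (a joint): Release button, metres pressed in: 0 out, 0.007 fully in. Springs back when let go; takes 3 N to start and 9 N fully in. The latch is free beyond about 0.0045.
- mast (a joint): Telescope, metres pulled up: 0 collapsed, 0.050 first stop, 0.100 second stop (hard end of travel). With the button out it is latched at 0 and jams below the first stop; squeezed, it runs free. Let go above the first stop it drops back and comes to rest on that. Nothing latches at the second stop. The moving part weighs 0.23 to 0.41 kg and is guided straight up.
- webcam: Bystander, loose: black webcam 32 x 95 mm, 54 mm tall, on a small foot; origin under its centre.
- mouse: Bystander, loose: black mouse 110 x 60 mm, 35 mm tall; origin under its centre.
- can: Bystander, loose: aluminium drink can, 66 mm in diameter, 122 mm tall; origin under its centre.
- headset: Bystander, loose: black headset lying flat, about 195 mm along its x (band to +x), 190 mm in y, 80 mm tall; origin on the desk between its ear cups and its band.

How it is judged:
On the way, in this order (a step that is already met when the one before it is completed fails the run):
1. the transport lock is slid to its end stop, the mast still collapsed (value of joint lock above 0.042 m and value of joint mast below 0.008 m), for 0.2 s.
2. the button is squeezed in by the fingers with the mast still collapsed (value of joint button above 0.0045 m and value of joint mast below 0.01 m and contact force between the fingers and grip_head above 2 N), for 0.1 s.
3. the mast is pulled up to the second stop (value of joint mast above 0.096 m), for 0.2 s.
At the end, for the whole second after the job is handed in: The mast is at its second stop (within 5 mm of 100 mm) and still, held up by the fingers gripping the head (more than 3 N), the transport lock at its end stop (within 4 mm), the bystanders within 30 mm of where they were; the robot does not let go (value of joint mast above 0.095 m and velocity of joint mast between -0.02 and 0.02 m/s and value of joint lock above 0.041 m and contact force between the fingers and grip_head above 3 N and distance of each of webcam, mouse, can, headset from where it was at the start of the episode below 0.03 m); the arm keeps its last pose, push and grip.
It fails at once if the webcam is disturbed (moved more than 30 mm) (distance of webcam from where it was at the start of the episode above 0.03 m).
It fails at once if the mouse is disturbed (moved more than 30 mm) (distance of mouse from where it was at the start of the episode above 0.03 m).
It fails at once if the can is disturbed (moved more than 30 mm) (distance of can from where it was at the start of the episode above 0.03 m).
It fails at once if the headset is disturbed (moved more than 30 mm) (distance of headset from where it was at the start of the episode above 0.03 m).
It also fails if it takes over 48 s, if anything falls off the work surface, if the arm or the gripper's body presses on something with over 40 N, if the wrist force passes 120 N, or if a joint passes its speed limit or range.

## Working session

There is one attempt and no reset: what is moved stays moved. The work goes in short steps, Python scripts to look and compute and a tool call to move; the robot and the scene stay as the last step left them, time stands still between calls to the robot, and variables do not carry over. Pictures are saved under pics/ and viewed, about 8 in all and at most 12, crops included, and the job is handed in when it is done.

Besides the shell and the picture viewer there is one more tool, called after "Call:" as name(argument=value, ...) on one line, values as JSON. carry_out: Moves the arm, as the interface text tells. Its arguments: {"type":"object","properties":{"travel":{"type":"array","items":{"type":"array","items":{"type":"number"}}},"roll":{"type":"array","items":{"type":"number"}},"claw":{"type":"number"}},"required":["travel","roll"]}

```bash
mkdir -p pics; cat > h.py <<'E'
import numpy as np, cv2
from plant import env
from scipy.spatial.transform import Rotation as R
def q2R(q): return R.from_quat([q[1],q[2],q[3],q[0]]).as_matrix()
def oriR(o):
    o=np.array(o); return o if o.shape==(3,3) else q2R(o)
def ray(f,pos):
    K=np.array(f["camera_matrix"]); u=pos[1]*640; v=pos[0]*400
    d=np.linalg.inv(K)@[u,v,1]; d=np.array([d[0],-d[1],-d[2]])
    d=oriR(f["orientation"])@d; return np.array(f["eye"]),d/np.linalg.norm(d)
def tri(rs):
    A=sum(np.eye(3)-np.outer(d,d) for _,d in rs); b=sum((np.eye(3)-np.outer(d,d))@e for e,d in rs)
    p=np.linalg.solve(A,b); return p,[np.linalg.norm((np.eye(3)-np.outer(d,d))@(p-e)) for e,d in rs]
def atz(r,z): e,d=r; return e+d*(z-e[2])/d[2]
def proj(f,p):
    c=oriR(f["orientation"]).T@(np.array(p)-f["eye"]); c=np.array([c[0],-c[1],-c[2]]); k=np.array(f["camera_matrix"])@c; return k[:2]/k[2]
E
python3 - <<'E'
from h import *
np.set_printoptions(precision=4,suppress=True)
F={}
for c in("scene","top"):
    F[c]=f=env.grab_frame(c); cv2.imwrite(f"pics/{c}0.png",f["img"][:,:,::-1]); print(c,f["eye"],f["orientation"],[k for k in f])
for n in["dock","lock_top","grip_head","grip_mid","button_face","webcam","mouse","can","headset"]:
    rs=[]
    for c in F:
        l=env.landmark_of(c,n)
        print(n,c,[(round(x["conf"],2),np.round(np.array(x["position"])*[400,640],1)) for x in l[:2]])
        if l: rs.append(ray(F[c],l[0]["position"]))
    if len(rs)==2: print("   ",*tri(rs))
s=env.state(); print(s)
E
```

```text
scene [1.3612 0.0308 0.6664] [0.6458 0.32   0.3211 0.6144] ['img', 'camera_matrix', 'eye', 'orientation']
top [0.4685 0.059  1.0818] [-0.7041 -0.0363  0.0624  0.7064] ['img', 'camera_matrix', 'eye', 'orientation']
dock scene []
dock top [(0.77, array([213.4, 344.4]))]
lock_top scene [(0.7, array([210.3, 281.5]))]
lock_top top [(0.43, array([208.9, 338.1]))]
    [ 0.5788 -0.0287  0.0688] [np.float64(0.0036394726554879035), np.float64(0.003639472655487918)]
grip_head scene []
grip_head top [(0.69, array([230.4, 388.8]))]
grip_mid scene [(0.64, array([155.8, 227.4])), (0.52, array([270.3, 226. ]))]
grip_mid top [(0.63, array([229.7, 387.5]))]
    [ 0.5199 -0.1327  0.1659] [np.float64(0.002229367381117298), np.float64(0.0022293673811173602)]
button_face scene [(0.52, array([163.1, 220.2]))]
button_face top [(0.47, array([219.4, 393.4]))]
    [ 0.5436 -0.1458  0.1643] [np.float64(0.0005888491010146045), np.float64(0.000588849101014654)]
webcam scene [(0.83, array([269.1, 223.1]))]
webcam top []
mouse scene [(0.66, array([250.2, 384.7]))]
mouse top [(0.93, array([191.1, 264.7])), (0.43, ar
[... 170 characters left out ...]
0.8, array([269.3, 416.8])), (0.51, array([217.4, 395.3]))]
    [ 0.4225 -0.2448 -0.0026] [np.float64(0.003137609020845955), np.float64(0.003137609020845874)]
headset scene [(0.49, array([162.4, 218.7]))]
headset top []
{'time': 1.0, 'joint_pos': array([ 1.1261,  0.2639,  1.604 ,  0.    ,  1.2737, -0.0369]), 'joint_velocities': array([-0.0006,  0.0003, -0.001 ,  0.0005, -0.0001,  0.0007]), 'tau': array([ -0.    , -51.5085, -36.7738,  -0.0001,   0.0007,   0.    ]), 'tcp_pos': array([0.2677, 0.6196, 0.2245]), 'tcp_rot': array([-0.    ,  0.8356,  0.5493, -0.    ]), 'force': array([ 0.0721, -0.195 , -0.8238]), 'wrist_torque': array([-0.0003, -0.0089, -0.0087]), 'grip_width': 0.08552343492263342}
```

View pics/scene0.png

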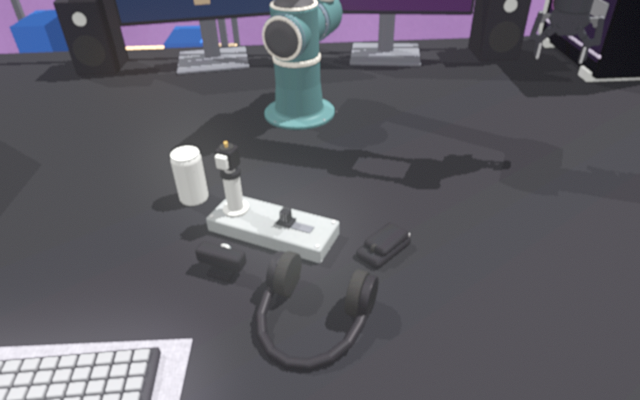

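View pics/top0.png

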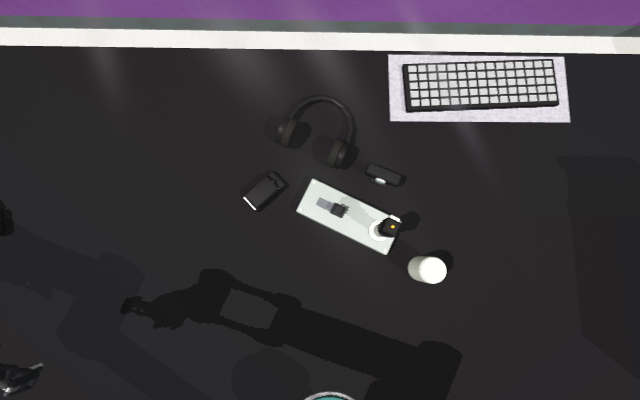

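The scene view shows the mast head at (228,157), the lock at (286,217), the can at (190,175), the webcam at (222,257), the headset at (315,310) and the mouse at (385,243). In the top view the foot runs from (310,190) to (395,245). The mast is at its right end and the brass stud at (392,227). Measured heights (0.069, 0.166) match the text. Next is the yaw from the foot's outline.

```bash
python3 - <<'E'
from h import *
np.set_printoptions(precision=4,suppress=True)
f=env.grab_frame("top")
g=f["img"].astype(int).min(2); m=(g>120).astype(np.uint8); m[:170]=0;m[260:]=0;m[:,:285]=0;m[:,402:]=0
m=cv2.morphologyEx(m,cv2.MORPH_CLOSE,np.ones((15,15),np.uint8))
ys,xs=np.nonzero(m); P=np.array([atz(ray(f,((y+.5)/400,(x+.5)/640)),.035)[:2] for y,x in zip(ys,xs)],np.float32)
r=cv2.minAreaRect(P*1000); print(r, cv2.boxPoints(r))
g2=env.grab_frame("scene")
def lm(c,n): return np.array(env.landmark_of(c,n)[0]["position"])
for n in("lock_top","grip_mid","button_face"):
    try: print(n,*tri([ray(f,lm("top",n)),ray(g2,lm("scene",n))]))
    except Exception as e: print(n,e)
# brass stud
im=f["img"].astype(int); b=(im[...,0]-im[...,2]>60); b[:215]=0;b[240:]=0;b[:,:375]=0;b[:,405:]=0
y,x=np.nonzero(b); print(len(y), y.mean(),x.mean(), atz(ray(f,((y.mean()+.5)/400,(x.mean()+.5)/640)),.2))
E
```

```text
((597.56298828125, -74.68113708496094), (263.7225341796875, 179.06788635253906), 63.7724494934082) [[ 458.9725 -153.3984]
 [ 619.6046 -232.5351]
 [ 736.1534    4.0361]
 [ 575.5214   83.1729]]
lock_top [ 0.5788 -0.0256  0.0696] [np.float64(0.002119437093950876), np.float64(0.002119437093950871)]
grip_mid [ 0.5229 -0.1368  0.1602] [np.float64(0.002028974816089783), np.float64(0.0020289748160897303)]
button_face list index out of range
13 226.15384615384616 392.46153846153845 [ 0.5245 -0.1358  0.2   ]
```

Call:
carry_out(travel=[[0.03, -0.04, 0.01], [0.06, -0.08, 0.02], [0.09, -0.12, 0.03], [0.12, -0.16, 0.04], [0.14, -0.2, 0.05]], roll=[-7, -14, -21, -28, -35], claw=-1)

```text
time: 1.77
tcp_pos: [0.3879, 0.4527, 0.2662]
tcp_rot: [0.0, 0.963, 0.27, 0.0]
force: [0.9, 0.1, -0.9]
grip_width: 0.0852
```

```bash
python3 - <<'E'
from h import *
np.set_printoptions(precision=4,suppress=True)
f=env.grab_frame("top")
g=f["img"].astype(int).min(2); m=(g>110).astype(np.uint8)
n,l,st,_=cv2.connectedComponentsWithStats(m); k=l[222,370] or l[230,350]; print(k,st[k])
ys,xs=np.nonzero(l==k); P=np.array([atz(ray(f,((y+.5)/400,(x+.5)/640)),.035)[:2] for y,x in zip(ys,xs)],np.float32)
r=cv2.minAreaRect(P*1000); print(r)
s=env.state(); print(s["tcp_pos"],2*np.degrees(np.arctan2(s["tcp_rot"][2],s["tcp_rot"][1])))
E
```

```text
49 [ 296  179  105   76 3275]
((562.897705078125, -57.09803771972656), (264.17236328125, 103.6661376953125), 64.6054458618164)
[0.3924 0.447  0.2686] 30.77575020392476
```

Call:
carry_out(travel=[[0.03, -0.04, 0.0], [0.06, -0.08, 0.0], [0.08, -0.12, 0.0], [0.1, -0.15, 0.0], [0.12, -0.19, 0.0]], roll=[-7, -14, -21, -28, -35])

```text
time: 2.23
tcp_pos: [0.4999, 0.2776, 0.2661]
tcp_rot: [-0.0, 0.999, -0.032, 0.0]
force: [1.0, 0.0, 0.2]
grip_width: 0.0853
```

Call:
carry_out(travel=[[0.02, -0.04, 0.0], [0.03, -0.08, 0.0], [0.05, -0.12, 0.0], [0.06, -0.16, 0.0], [0.07, -0.2, 0.0]], roll=[-7, -14, -20, -21, -21])

```text
time: 2.65
tcp_pos: [0.5684, 0.0816, 0.266]
tcp_rot: [-0.0, 0.977, -0.211, 0.0]
force: [0.4, 0.7, 0.3]
grip_width: 0.0856
```

Call:
carry_out(travel=[[0.0, -0.03, 0.0], [0.0, -0.06, 0.0], [0.0, -0.08, 0.0], [0.0, -0.08, 0.0], [0.0, -0.08, 0.0]], roll=[0, 0, 0, 0, 0])

```text
time: 3.07
tcp_pos: [0.5679, 0.0026, 0.2659]
tcp_rot: [-0.0, 0.977, -0.212, 0.0]
force: [-0.5, -0.6, -0.2]
grip_width: 0.0854
```

```bash
cat > s.py <<'E'
from h import *
np.set_printoptions(precision=4,suppress=True)
s=env.state(); print(s["time"],s["tcp_pos"],np.degrees(2*np.arctan2(s["tcp_rot"][2],s["tcp_rot"][1])),s["force"],s["grip_width"],s["joint_pos"])
E
python3 s.py
```

```text
3.0667 [0.5679 0.0026 0.2659] -24.484981653943414 [-0.4696 -0.593  -0.219 ] 0.08539931883833292 [-0.0395  0.038   1.7856  0.0005  1.3178  0.3877]
```

Call:
carry_out(travel=[[0.005, -0.014, -0.03], [0.0105, -0.028, -0.065], [0.0105, -0.028, -0.1], [0.0105, -0.028, -0.13], [0.0105, -0.028, -0.13]], roll=[-1, -1.5, -1.5, -1.5, -1.5])

```text
time: 3.48
tcp_pos: [0.5728, -0.0228, 0.1284]
tcp_rot: [0.001, 0.975, -0.223, -0.007]
force: [-1.9, -0.5, -0.9]
grip_width: 0.0857
```

```bash
python3 - <<'E'
from s import *
f=env.grab_frame("scene"); cv2.imwrite("pics/a.png",cv2.resize(f["img"][100:300,160:440,::-1],None,fx=2.8,fy=2.8))
E
```

```text
3.4833 [ 0.5728 -0.0228  0.1284] -25.79157253641914 [-1.9011 -0.51   -0.9103] 0.08568197989015088 [-0.0836  0.161   1.913   0.0006  1.0807  0.3663]
```

View pics/a.png

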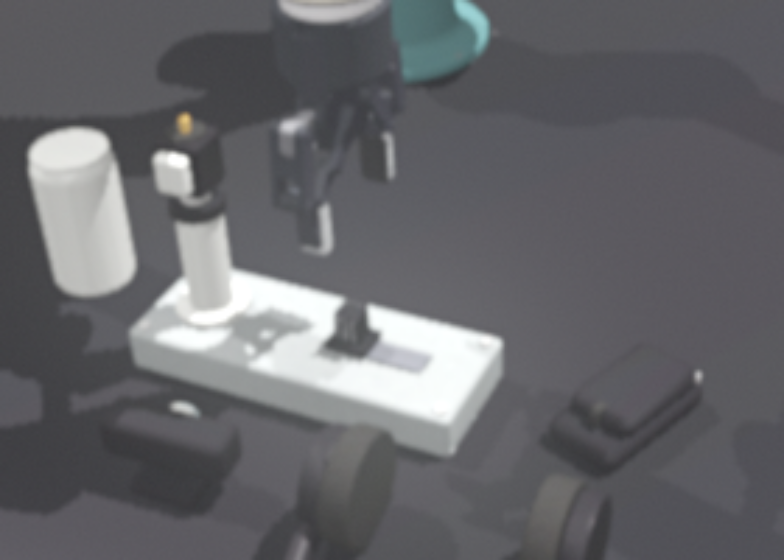

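The fingers straddle the lock ridge (crop pixel 352,325) with the mast well clear at the left, so I can descend.

Call:
carry_out(travel=[[0, 0, -0.02], [0, 0, -0.04], [0, 0, -0.055], [0, 0, -0.065], [0, 0, -0.065]], roll=[0, 0, 0, 0, 0])

```text
time: 3.95
tcp_pos: [0.5782, -0.0237, 0.0707]
tcp_rot: [-0.0, 0.975, -0.223, -0.0]
force: [-1.2, -0.3, -1.0]
grip_width: 0.0854
```

```bash
python3 s.py
```

```text
3.95 [ 0.5782 -0.0237  0.0707] -25.800976732892423 [-1.1508 -0.3091 -0.963 ] 0.0854077952387915 [-0.0842  0.2269  1.9538  0.0002  0.9618  0.366 ]
```

Call:
carry_out(travel=[[0, 0, 0], [0, 0, 0], [0, 0, 0], [0, 0, 0], [0, 0, 0]], roll=[0, 0, 0, 0, 0], claw=1)

```text
time: 4.37
tcp_pos: [0.579, -0.0247, 0.0719]
tcp_rot: [-0.0, 0.975, -0.224, 0.001]
force: [-1.3, 0.8, -0.5]
grip_width: 0.0255
```

Call:
carry_out(travel=[[0, 0, 0], [0, 0, 0], [0, 0, 0], [0, 0, 0], [0, 0, 0]], roll=[0, 0, 0, 0, 0])

```text
time: 4.78
tcp_pos: [0.5782, -0.0246, 0.0708]
tcp_rot: [0.0, 0.975, -0.224, -0.0]
force: [0.2, -0.8, -1.0]
grip_width: -0.0002
```

```bash
python3 - <<'E'
from s import *
F={}
for c in("scene","top"):
    f=F[c]=env.grab_frame(c)
cv2.imwrite("pics/b.png",np.vstack([cv2.resize(F["scene"]["img"][160:260,190:350,::-1],None,fx=3.6,fy=3),cv2.resize(F["top"]["img"][160:260,270:430,::-1],None,fx=3.6,fy=3)]))
for c in F: print(c,[(x["conf"],np.array(x["position"])*[400,640]) for x in env.landmark_of(c,"lock_top")], proj(F[c],s["tcp_pos"]-[0,0,.022]))
E
```

```text
4.7833 [ 0.5782 -0.0246  0.0708] -25.869503764832636 [ 0.2007 -0.8093 -0.9603] -0.0001778670950553264 [-0.0856  0.2265  1.9542  0.      0.9612  0.3659]
scene [(0.85, array([209.2  , 283.392]))] [285.9491 217.8843]
top [(0.46, array([226.28 , 388.224]))] [337.3221 209.8953]
```

View pics/b.png

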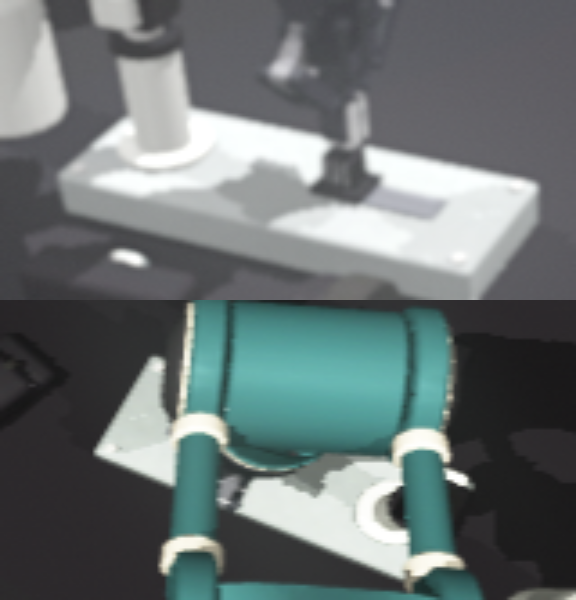

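The picture shows the shut fingertips ending at about (289,207) in the scene view, above or behind the ridge and not around it. I'll check the tool model against the two pictures.

```bash
python3 - <<'E'
from s import *
f=env.grab_frame("scene")
y=np.radians(-25.8); X=np.array([np.cos(y),np.sin(y),0]); Y=np.array([-X[1],X[0],0])
t=np.array([.5728,-.0228,.1284])
for sg in(1,-1):
  for b in(-.011,.011): print("open tip",sg,b,(proj(f,t+sg*.0425*X+b*Y-[0,0,.009])-[160,100])*2.8, (proj(f,t+sg*.0425*X+b*Y-[0,0,.022])-[160,100])*2.8)
t=s["tcp_pos"]
for z in(.049,.06,.07,.08):
  for b in(-.011,.011): print("shut z",z,b,(proj(f,[t[0]+b*Y[0],t[1]+b*Y[1],z])-[190,160])*[3.6,3])
o=np.array([.5684,-.0459,0])
for a in(-.01,.01):
  for b in(-.011,.011):
    for z in(.045,.069): print("ridge",a,b,z,(proj(f,o+a*X+(.022+b)*Y+[0,0,z])-[190,160])*[3.6,3])
cv2.imwrite("pics/c.png",cv2.resize(f["img"][180:240,255:325,::-1],None,fx=9,fy=9,interpolation=cv2.INTER_CUBIC))
E
```

```text
4.9833 [ 0.5783 -0.0246  0.0708] -25.864566013370947 [ 0.7535  0.095  -0.7032] 0.0003851565045412963 [-0.0855  0.2265  1.9541 -0.      0.9612  0.3659]
open tip 1 -0.011 [306.1891 276.0814] [307.7854 291.3304]
open tip 1 0.011 [334.8029 283.2354] [336.1765 298.5462]
open tip -1 -0.011 [362.0387 212.13  ] [363.108  226.9156]
open tip -1 0.011 [389.2549 218.3524] [390.1223 233.1997]
shut z 0.049 -0.011 [328.1867 169.7059]
shut z 0.049 0.011 [362.7596 177.2438]
shut z 0.06 -0.011 [326.8223 156.987 ]
shut z 0.06 0.011 [361.6124 164.4793]
shut z 0.07 -0.011 [325.5664 145.2793]
shut z 0.07 0.011 [360.5563 152.7287]
shut z 0.08 -0.011 [324.2954 133.431 ]
shut z 0.08 0.011 [359.4875 140.8358]
ridge -0.01 -0.011 0.045 [334.1015 165.7124]
ridge -0.01 -0.011 0.069 [331.2156 137.9693]
ridge -0.01 0.011 0.045 [368.3741 173.146 ]
ridge -0.01 0.011 0.069 [365.9574 145.3024]
ridge 0.01 -0.011 0.045 [317.9389 182.5576]
ridge 0.01 -0.011 0.069 [314.7765 154.6411]
ridge 0.01 0.011 0.045 [352.6019 190.2278]
ridge 0.01 0.011 0.069 [349.9193 162.2113]
```

View pics/c.png

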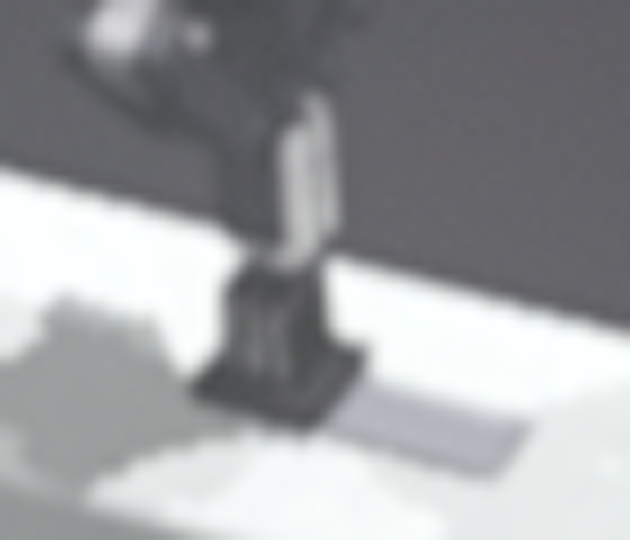

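Both pictures agree that the fingertips really sit about 20 mm higher than the stated tool geometry: about 3 mm ahead of the TCP when shut, and about 15 mm behind it when open. So the jaws shut just above the ridge. I'll open, go 18 mm lower and check from the picture.

Call:
carry_out(travel=[[0, 0, 0], [0, 0, 0], [0, 0, 0], [0, 0, 0], [0, 0, 0]], roll=[0, 0, 0, 0, 0], claw=-1)

```text
time: 5.45
tcp_pos: [0.5784, -0.0246, 0.0709]
tcp_rot: [0.0, 0.975, -0.224, 0.0]
force: [-0.2, -0.1, 0.4]
grip_width: 0.0608
```

Call:
carry_out(travel=[[0, 0, 0], [0, 0, -0.005], [0, 0, -0.01], [0, 0, -0.018], [0, 0, -0.018]], roll=[0, 0, 0, 0, 0])

```text
time: 5.87
tcp_pos: [0.5766, -0.0244, 0.0506]
tcp_rot: [0.0, 0.975, -0.224, -0.002]
force: [0.6, 0.6, -0.3]
grip_width: 0.0854
```

```bash
python3 - <<'E'
from s import *
f=env.grab_frame("scene")
y=np.radians(-25.8); X=np.array([np.cos(y),np.sin(y),0]); Y=np.array([-X[1],X[0],0]); t=s["tcp_pos"]
for h in(-.009,.015): print(h,[(proj(f,t+sg*.0425*X+[0,0,h])-[245,170])*9 for sg in(1,-1)])
cv2.imwrite("pics/d.png",cv2.resize(f["img"][170:236,245:325,::-1],None,fx=9,fy=9,interpolation=cv2.INTER_CUBIC))
E
```

```text
5.8667 [ 0.5766 -0.0244  0.0506] -25.86448675011492 [ 0.6249  0.587  -0.2901] 0.08543277696315064 [-0.0855  0.251   1.9674 -0.      0.9268  0.3659]
-0.009 [array([284.4121, 562.7163]), array([453.1909, 346.4338])]
0.015 [array([276.0753, 478.376 ]), array([447.7099, 264.2702])]
```

View pics/d.png

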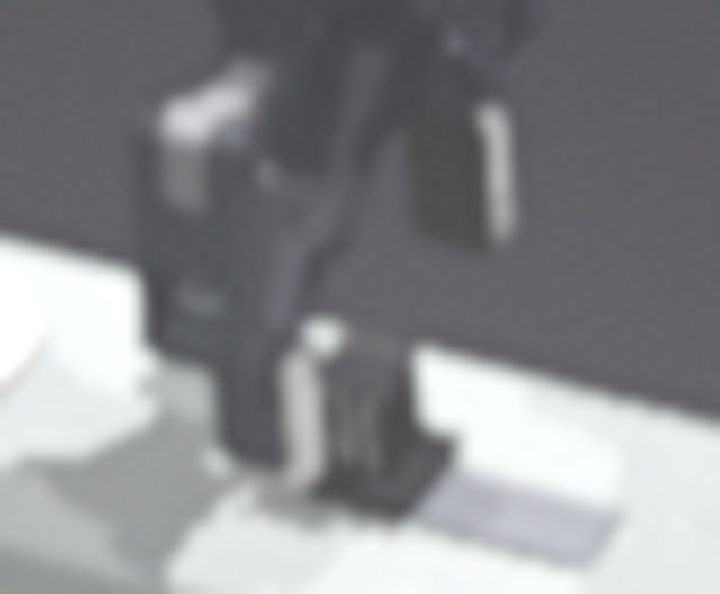

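The open tips match the corrected model (near tip at crop (270,485), predicted (276,478)), so I'll close.

Call:
carry_out(travel=[[0, 0, 0], [0, 0, 0], [0, 0, 0], [0, 0, 0], [0, 0, 0]], roll=[0, 0, 0, 0, 0], claw=1)

```text
time: 6.33
tcp_pos: [0.5786, -0.0246, 0.0532]
tcp_rot: [-0.0, 0.975, -0.224, 0.0]
force: [-0.6, 0.3, 0.4]
grip_width: 0.0254
```

Call:
carry_out(travel=[[0, 0, 0], [0, 0, 0], [0, 0, 0], [0, 0, 0], [0, 0, 0]], roll=[0, 0, 0, 0, 0])

```text
time: 6.75
tcp_pos: [0.5791, -0.0248, 0.0535]
tcp_rot: [-0.0, 0.975, -0.224, 0.001]
force: [0.9, -1.6, 4.6]
grip_width: 0.0181
```

Gripped at about 18–20 mm. Now slide along the foot's +y, direction (0.436, 0.900).

Call:
carry_out(travel=[[0.002, 0.0045, 0], [0.0045, 0.009, 0], [0.0065, 0.0135, 0], [0.0085, 0.018, 0], [0.011, 0.0225, 0]], roll=[0, 0, 0, 0, 0])

```text
time: 7.17
tcp_pos: [0.5904, -0.0017, 0.0535]
tcp_rot: [-0.0, 0.975, -0.224, 0.001]
force: [1.1, -3.1, 6.9]
grip_width: 0.0181
```

Call:
carry_out(travel=[[0.002, 0.004, 0], [0.004, 0.008, 0], [0.006, 0.012, 0], [0.007, 0.0145, 0], [0.007, 0.0145, 0]], roll=[0, 0, 0, 0, 0])

```text
time: 7.58
tcp_pos: [0.5978, 0.0134, 0.0535]
tcp_rot: [-0.0, 0.975, -0.223, 0.001]
force: [3.9, -1.2, 5.0]
grip_width: 0.0181
```

Call:
carry_out(travel=[[0.001, 0.002, 0], [0.002, 0.004, 0], [0.003, 0.0055, 0], [0.003, 0.0055, 0]], roll=[0, 0, 0, 0])

```text
time: 7.92
tcp_pos: [0.5986, 0.015, 0.0534]
tcp_rot: [0.003, 0.975, -0.223, -0.001]
force: [-2.7, -13.7, 9.8]
grip_width: 0.0182
```

At the stop: 44 mm travelled, and 14 N of resistance for the last 4 mm commanded. Release and rise.

Call:
carry_out(travel=[[0, 0, 0], [0, 0, 0], [0, 0, 0], [0, 0, 0], [0, 0, 0]], roll=[0, 0, 0, 0, 0], claw=-1)

```text
time: 8.33
tcp_pos: [0.5985, 0.0185, 0.0521]
tcp_rot: [-0.0, 0.975, -0.224, -0.001]
force: [-0.2, 0.3, -0.4]
grip_width: 0.0771
```

Call:
carry_out(travel=[[0, 0, 0], [0, 0, 0.03], [0, 0, 0.07], [0, 0, 0.11], [0, 0, 0.15]], roll=[0, 0, 0, 0, 0])

```text
time: 8.75
tcp_pos: [0.5986, 0.0182, 0.2039]
tcp_rot: [0.0, 0.975, -0.224, -0.001]
force: [1.1, -0.4, -0.6]
grip_width: 0.0854
```

Call:
carry_out(travel=[[0, 0, 0.03], [0, 0, 0.06], [0, 0, 0.06], [0, 0, 0.06], [0, 0, 0.06]], roll=[0, 0, 0, 0, 0])

```text
time: 9.17
tcp_pos: [0.5989, 0.0181, 0.2623]
tcp_rot: [0.0, 0.975, -0.224, -0.0]
force: [0.1, 0.0, -0.3]
grip_width: 0.0854
```

```bash
python3 - <<'E'
from s import *
F={c:env.grab_frame(c) for c in("scene","top")}
for n in("lock_top","grip_mid","button_face"):
    L={c:env.landmark_of(c,n) for c in F}
    for c in F: print(n,c,[(round(x["conf"],2),np.array(x["position"])*[400,640]) for x in L[c]])
    if all(L.values()): print(tri([ray(F[c],L[c][0]["position"]) for c in F]))
    if n=="lock_top" and L["scene"]: print("at z",atz(ray(F["scene"],L["scene"][0]["position"]),.069))
cv2.imwrite("pics/e.png",cv2.resize(F["scene"]["img"][100:260,180:360,::-1],None,fx=3.5,fy=3.5))
E
```

```text
9.1667 [0.5989 0.0181 0.2623] -25.85664219221645 [ 0.0531  0.0025 -0.2553] 0.08543322839580324 [-0.0115  0.1007  1.7256  0.0001  1.3161  0.4398]
lock_top scene [(0.65, array([213.72, 303.68])), (0.38, array([164.12 , 233.792])), (0.32, array([233.4  , 279.616]))]
lock_top top [(0.52, array([201.92 , 322.368])), (0.48, array([192.12 , 263.232]))]
(array([0.5963, 0.0138, 0.0716]), [np.float64(0.0013801868004887727), np.float64(0.0013801868004887747)])
at z [0.5928 0.0124 0.069 ]
grip_mid scene [(0.71, array([162.32, 226.88])), (0.26, array([250.2  , 382.016]))]
grip_mid top [(0.51, array([226.92 , 391.808]))]
(array([ 0.5265, -0.1397,  0.1557]), [np.float64(0.0030559040409116225), np.float64(0.003055904040911607)])
button_face scene [(0.45, array([161.68 , 220.672]))]
button_face top [(0.47, array([219.48 , 391.808]))]
(array([ 0.5434, -0.143 ,  0.1672]), [np.float64(0.0021189313994065314), np.float64(0.0021189313994064915)])
```

View pics/e.png

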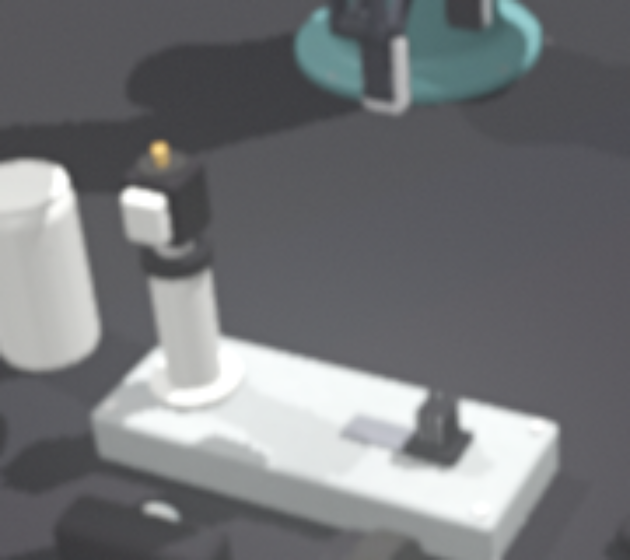

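The lock is at (0.596, 0.014), 0.166 m from the mast (end stop expected at 0.165), so it is at the end stop, and the mast is still collapsed. Now over the head.

Call:
carry_out(travel=[[-0.015, -0.031, 0], [-0.03, -0.063, 0], [-0.045, -0.095, 0], [-0.06, -0.127, 0], [-0.073, -0.154, 0]], roll=[0, 0, 0, 0, 0])

```text
time: 9.98
tcp_pos: [0.5252, -0.1377, 0.2627]
tcp_rot: [0.0, 0.975, -0.224, -0.0]
force: [0.7, -0.6, -0.6]
grip_width: 0.0853
```

Call:
carry_out(travel=[[0, 0, 0], [0, 0, 0], [0, 0, -0.02], [0, 0, -0.04], [0, 0, -0.04]], roll=[0, 0, 0, 0, 0])

```text
time: 10.4
tcp_pos: [0.5242, -0.1343, 0.2186]
tcp_rot: [-0.001, 0.975, -0.223, -0.004]
force: [-0.7, 1.5, -1.3]
grip_width: 0.0849
```

```bash
python3 - <<'E'
from s import *
f=env.grab_frame("scene")
y=np.radians(-25.8); X=np.array([np.cos(y),np.sin(y),0]); t=s["tcp_pos"]
print([(proj(f,t+sg*.0425*X+[0,0,.015])-[170,80])*5 for sg in(1,-1)])
cv2.imwrite("pics/g.png",cv2.resize(f["img"][80:200,170:300,::-1],None,fx=5,fy=5,interpolation=cv2.INTER_CUBIC))
E
```

```text
10.4 [ 0.5242 -0.1343  0.2186] -25.81568121483924 [-0.6983  1.4734 -1.2904] 0.08494765609434217 [-0.2972  0.0195  1.8922  0.0006  1.2371  0.1531]
[array([200.0191, 283.8784]), array([322.6041, 185.804 ])]
```

View pics/g.png

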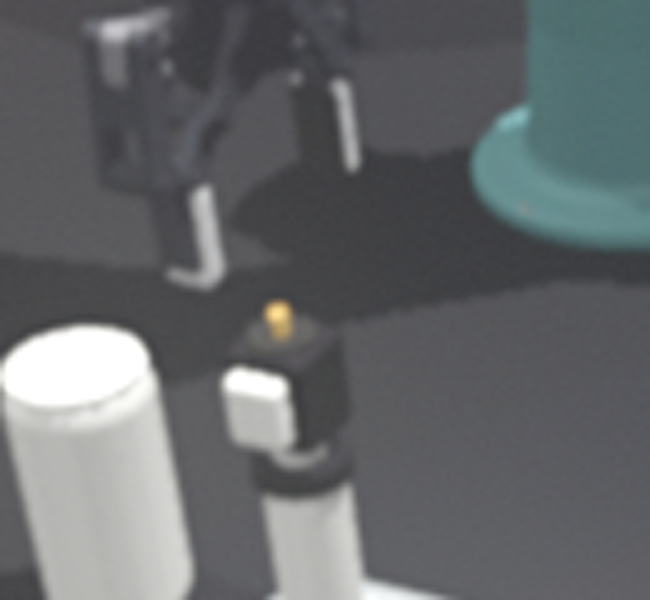

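The jaws straddle the head, with the stud at (278,318) midway between the tips (195,280) and (340,168). Descend to TCP z≈0.148, which puts the pad centres at head mid-height.

Call:
carry_out(travel=[[0, 0, -0.02], [0, 0, -0.04], [0, 0, -0.06], [0, 0, -0.074], [0, 0, -0.074]], roll=[0, 0, 0, 0, 0])

```text
time: 10.87
tcp_pos: [0.525, -0.1347, 0.1465]
tcp_rot: [-0.0, 0.975, -0.223, -0.002]
force: [-1.2, 0.7, -0.4]
grip_width: 0.0851
```

Call:
carry_out(travel=[[0, 0, 0], [0, 0, 0], [0, 0, 0]], roll=[0, 0, 0])

```text
time: 11.12
tcp_pos: [0.5279, -0.1362, 0.1509]
tcp_rot: [0.0, 0.975, -0.224, 0.002]
force: [0.6, 0.7, 0.9]
grip_width: 0.0855
```

Call:
carry_out(travel=[[0, 0, 0], [0, 0, 0], [0, 0, 0], [0, 0, 0], [0, 0, 0]], roll=[0, 0, 0, 0, 0], claw=1)

```text
time: 11.53
tcp_pos: [0.5255, -0.1356, 0.1505]
tcp_rot: [-0.0, 0.975, -0.224, -0.001]
force: [-7.5, 3.9, 11.3]
grip_width: 0.0369
```

Call:
carry_out(travel=[[0, 0, 0], [0, 0, 0], [0, 0, 0], [0, 0, 0], [0, 0, 0]], roll=[0, 0, 0, 0, 0])

```text
time: 11.95
tcp_pos: [0.5255, -0.1356, 0.1505]
tcp_rot: [-0.0, 0.975, -0.224, -0.001]
force: [-6.9, 2.5, 10.0]
grip_width: 0.0368
```

```bash
python3 - <<'E'
from s import *
f=env.grab_frame("scene")
cv2.imwrite("pics/i.png",cv2.resize(f["img"][80:200,170:300,::-1],None,fx=5,fy=5,interpolation=cv2.INTER_CUBIC))
E
```

```text
11.95 [ 0.5255 -0.1356  0.1505] -25.89461150073565 [-6.8712  2.4692  9.9947] 0.03675434354935918 [-0.2988  0.075   1.9652  0.0006  1.1029  0.1529]
```

View pics/i.png

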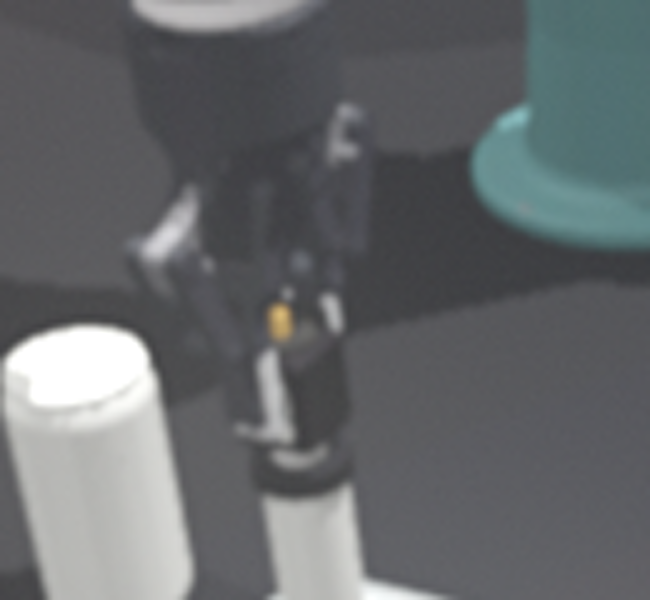

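The fingers hold the button and the far face. The width of 36.8 mm means fully pressed, since the gripper reads about 1.5 mm low (18 for 20 mm on the ridge). The mast is still collapsed; pull up.

Call:
carry_out(travel=[[0, 0, 0.004], [0, 0, 0.01], [0, 0, 0.018], [0, 0, 0.026], [0, 0, 0.034]], roll=[0, 0, 0, 0, 0])

```text
time: 12.42
tcp_pos: [0.5255, -0.1356, 0.1829]
tcp_rot: [-0.0, 0.975, -0.224, -0.001]
force: [-3.8, 3.7, -4.7]
grip_width: 0.0368
```

Call:
carry_out(travel=[[0, 0, 0.008], [0, 0, 0.016], [0, 0, 0.024], [0, 0, 0.032], [0, 0, 0.04]], roll=[0, 0, 0, 0, 0])

```text
time: 12.83
tcp_pos: [0.5255, -0.1356, 0.2234]
tcp_rot: [-0.0, 0.975, -0.224, -0.001]
force: [-3.9, 3.2, -5.3]
grip_width: 0.0369
```

Up 73 mm with a steady −5 N, which is the mast's weight. Continue to the hard stop.

Call:
carry_out(travel=[[0, 0, 0.006], [0, 0, 0.012], [0, 0, 0.018], [0, 0, 0.023], [0, 0, 0.023]], roll=[0, 0, 0, 0, 0])

```text
time: 13.25
tcp_pos: [0.5255, -0.1356, 0.2473]
tcp_rot: [-0.0, 0.975, -0.224, -0.001]
force: [-5.3, 4.0, -2.9]
grip_width: 0.0367
```

Call:
carry_out(travel=[[0, 0, 0.002], [0, 0, 0.004], [0, 0, 0.005], [0, 0, 0.006], [0, 0, 0.006]], roll=[0, 0, 0, 0, 0])

```text
time: 13.67
tcp_pos: [0.5255, -0.1356, 0.2507]
tcp_rot: [-0.0, 0.975, -0.224, -0.001]
force: [-3.1, 3.8, -11.2]
grip_width: 0.0366
```

The head has risen 100.2 mm, and the force jumped to −11 N at the stop. Let it settle, then check.

Call:
carry_out(travel=[[0, 0, 0], [0, 0, 0.001], [0, 0, 0.001], [0, 0, 0.001], [0, 0, 0.001]], roll=[0, 0, 0, 0, 0])

```text
time: 14.08
tcp_pos: [0.5254, -0.1356, 0.2508]
tcp_rot: [-0.0, 0.975, -0.224, -0.002]
force: [-0.7, 3.8, -22.6]
grip_width: 0.0366
```

```bash
python3 - <<'E'
from s import *
f=env.grab_frame("scene"); g=env.grab_frame("top")
cv2.imwrite("pics/j.png",f["img"][:,:,::-1])
for n in("lock_top","grip_mid","webcam","mouse","can"): print(n,[(round(x["conf"],2),np.array(x["position"])*[400,640]) for x in env.landmark_of("scene",n)[:2]])
print("expected head mid",proj(f,[.5246,-.1358,.267]),"lock",proj(f,[.5967,.0124,.069]))
print(env.state()["force"],env.state()["tcp_pos"])
E
```

```text
14.0833 [ 0.5254 -0.1356  0.2508] -25.86291000365188 [ -0.6969   3.8145 -22.6355] 0.03657140665281488 [-0.2987 -0.0006  1.8528  0.0004  1.2927  0.1526]
lock_top [(0.71, array([214.6  , 302.784]))]
grip_mid [(0.71, array([112.4  , 220.608]))]
webcam [(0.71, array([269.2  , 222.272]))]
mouse [(0.91, array([248.6  , 379.392]))]
can [(0.7, array([201.2  , 191.872]))]
expected head mid [219.3286 110.731 ] lock [303.7143 214.9184]
[ -0.3855   3.695  -25.801 ] [ 0.5254 -0.1356  0.2508]
```

View pics/j.png

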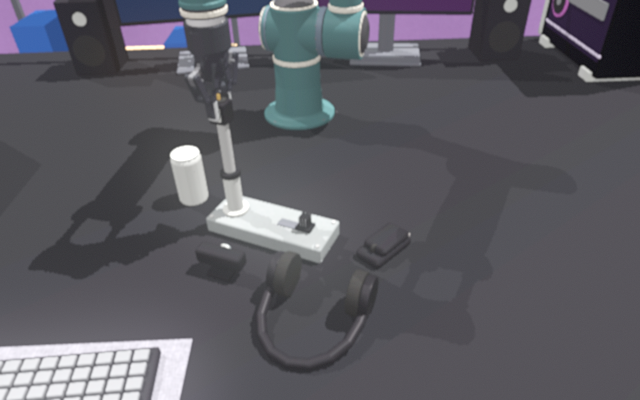

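The mast is extended: head at (220,110), expected (219,111). The lock is at its stop and the bystanders are unmoved. The upward push is still growing (26 N), so I'll ease it off a little.

Call:
carry_out(travel=[[0, 0, -0.002], [0, 0, -0.002], [0, 0, -0.002], [0, 0, -0.002], [0, 0, -0.002]], roll=[0, 0, 0, 0, 0])

```text
time: 14.85
tcp_pos: [0.5255, -0.1356, 0.2507]
tcp_rot: [-0.0, 0.975, -0.224, -0.001]
force: [-3.5, 5.5, -17.9]
grip_width: 0.037
```

Call:
carry_out(travel=[[0, 0, 0], [0, 0, 0], [0, 0, 0], [0, 0, 0], [0, 0, 0]], roll=[0, 0, 0, 0, 0])

```text
time: 15.27
tcp_pos: [0.5255, -0.1356, 0.2507]
tcp_rot: [-0.0, 0.975, -0.224, -0.001]
force: [-4.2, 5.1, -19.1]
grip_width: 0.0368
```

Steady: the head is held against the stop with about 14 N net upward, with no slip. Handing in.

```bash
python3 -c "
from plant import env
print(env.finish_job()); s=env.state(); print(s['time'],s['tcp_pos'],s['force'],s['grip_width'])"
```

```text
the job is handed in; nothing more can be done
None
the job is handed in; nothing more can be done
```

The job is handed in with the mast held at its second stop, the button squeezed and the head still gripped. `finish_job` gives no verdict, so these are my own last checks:

- **Lock:** I gripped the lock's ridge and slid it about 44 mm until it met the end stop (14 N resistance). Two views then put it 0.166 m from the mast, where the end stop should be at 0.165 m. In the last scene picture it was within 1 pixel of that spot.
- **Button:** the fingers closed to 36.8 mm with the mast still collapsed. That matches the button fully in (38 mm), since the gripper reads about 1.5 mm low.
- **Mast:** the head rose 100.2 mm and stopped hard. In the picture it was within 2 pixels of where the second stop should put it. Before hand-in it was still, with about 19 N on the wrist and no slip.
- **Bystanders:** the webcam, mouse and can were within about 6 pixels of their starting places. The headset I compared only by eye, and it looked unmoved.

**Disagreements:**
- The fingertips sat about 20 mm farther back than the text says, so my first try at the lock closed on nothing just above the ridge. I corrected this from the pictures, and it held for both later grasps.
- The upward push at the stop kept growing, to 26 N. I eased it by 2 mm before handing in.
- The networks' height for the middle of the grip head varied between 0.156 and 0.166 m, so I placed the grasp using the foot outline, the stud and the picture.

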